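Set the bench magnifier over the film splicing block

TASK

Set the lens of the bench magnifier over the film splicing block on the light panel: squeeze in the spring button on the side of the magnifier's square tube, slide the tube along until the button pops out through the next hole, and press and slide again if the lens needs to go a further hole. Ease the tube along and stop as soon as the button pops, without straining the tube against it, and let go with the button fully out in the hole that brings the lens nearest over the block. Keep off the lens and leave everything else on the bench where it is.

Things in the scene. Friction and masses are not known exactly. Their poses are not given: they have to be found in the camera images.
- stand: Magnifier stand, fixed: grey square base 150 mm wide, a post, and a level arm at its top. Origin: centre of the base's underside, under the post; z up, y along the arm from post to lens (pulling the tube out), x to the button's side. The arm's axis is 190 mm above the table, straight above the y axis; its fixed inner tube, 20 mm square, ends 205 mm from the post.
- boom: Sliding outer tube, aluminium, 26 mm square, 2 mm walls, spanning 70 to 247 mm along y from its origin. Origin on the arm's axis, at the post's axis as it starts (within 1 mm, the slack in a hole); slides only along y, rubs with about 3 N. Four holes 14 mm across in its +x face, unevenly drilled, 30 to 60 mm apart: it starts in the second from the lens; one step in, two steps out.
- button: Steel spring button, 12 mm across, domed, axis level along x, on the fixed inner tube: it stays 170 mm along y from the post's axis. Fully out it stands 6 mm proud of the tube's +x face. Takes 3 N to start, 5 N flush, 5.5 N under the wall. Origin: centre of the dome's sphere, on that face when out. In a hole its straight side locks the tube, and more than some 15 N against it harms it.
- catch (a joint): How far the button is pressed in, m: 0 fully out, 0.006 flush with the tube's face, 0.008 under the wall. Held flush (by pinching it against the tube's far face), its dome still catches the wall: moving the tube with some 6 to 15 N rides it under within the first 10 mm. It then rubs under the wall until it springs out in the next hole and stops the tube.
- lens: Lens head on the end of the sliding tube: black ring 110 mm across and 18 mm thick, glass in it, lying level; fixed to the tube. Origin: centre of the lens, on the arm's axis height, 307 mm from the boom's origin. Not to be touched.
- splicer: Film splicing block, loose on the light panel: aluminium bar 130 mm long (its x), 30 mm wide, 17 mm high, with a film channel and two small hinged plates. Origin: centre of its underside, 22 mm above the table. It lies under the line of the arm, within 15 mm of under where one of the three other holes brings the lens centre.
- panel: Light panel, fixed: aluminium slab 160 x 240 x 22 mm with a white top, under the lens; origin: centre of its underside.
- dispenser: Splicing tape dispenser on the panel, loose: grey, 85 mm long, 26 mm wide, 52 mm high, a clear roll in it; origin: centre of its underside. To be left.
- loupe: Small black hand loupe standing on the panel, loose: 28 mm across, 36 mm high; origin: centre of its underside. To be left.
- core: Plastic film core lying on the table beside the arm, loose: 50 mm across, 16 mm high; origin: centre of its underside. To be left.
- cement: Small amber bottle standing beside the arm, loose: 42 mm across, 85 mm high; origin: centre of its underside. To be left.
- pencil: Grease pencil lying beside the base, loose: 140 mm long, 9 mm thick; origin: under its middle. To be left.
- spareroller: Cream guide roller standing on the table, loose: 48 mm across, 42 mm high; origin: centre of its underside. To be left.
- filmcan: Round film can lying on the table, loose: 188 mm across, 27 mm high; origin: centre of its underside. To be left.
- spool: Film reel lying on the table, loose: 177 mm across, 17 mm high; origin: centre of its underside. To be left.
Not all that is in view belongs to the job. Several things have the shape of the splicer; the one meant has the colours described above.

How it is judged:
On the way, in this order (a step that is already met when the one before it is completed fails the run):
1. the button is pressed right under the tube's wall (value of joint catch above 0.0065 m), for 0.1 s.
2. the button has sprung out in the hole that brings the lens over the splicing block (value of joint catch below 0.0015 m and horizontal distance between lens and splicer below 0.016 m), for 0.2 s.
At the end, for the whole second after the job is handed in: The button stands fully out of a hole (pressed in less than 1.5 mm), the lens centre is within 16 mm, seen from above, of the splicing block's centre, and the tube is at rest and let go (all of step 2 and linear speed of boom below 0.01 m/s); the robot touches nothing.
It fails at once if the tube is strained against the button (over 18 N) (contact force between boom and button above 18 N).
It fails at once if the lens head is touched (contact force between any of the arm, the fingers and lens above 1 N).
It fails at once if the splicing block or another thing is moved more than 15 mm (distance of any of splicer, dispenser, loupe, core, cement, pencil, spareroller, filmcan, spool from where it was at the start of the episode above 0.015 m).
It also fails if it takes over 45 s, if anything falls off the work surface, if the arm or the gripper's body presses on something with over 40 N, if the wrist force passes 120 N, or if a joint passes its speed limit or range.

ROBOT

A 7-joint arm with a two-finger parallel gripper is mounted at the origin on the work surface. World frame = base frame: x ahead of the robot, y to its left, z up, the work surface at z = 0. Lengths are in m, angles in rad, forces in N, time in s.
With the tool pointing down it reaches from about 0.4 to 0.75 m from the base axis. Payload 19.5 kg.
Tool frame: the origin (TCP) lies at the very end of the fingers, on their centre line; the grasp point (between the pads) lies 19 mm behind it; z points along the fingers, y is the direction in which the jaws open and shut (so a half turn about z gives the same grasp; the last joint's range is limited). The gripper opens to 85 mm and grips with 20 to 120 N. Pads are 22 mm wide; open, the fingers measure 114 mm over their backs; the gripper's body (76 mm by 85 mm) begins 54 mm behind the grasp point. The pads swing forward as they close: fully open they stand 13 mm farther back than shut.
Start: joints at [1.251, 0.707, -0.028, 1.485, 0.022, 0.951, -0.075], TCP at [0.158, -0.553, 0.231] pointing down, gripper open.
Joint ranges: [-2.71, 2.71], [-0.32, 2.16], [-1.57, 1.52], [0, 2.45], [-1.46, 4.6], [0, 2.02], [-2.83, 2.83]. Speed limits (rad/s): [1.89, 1.89, 2.57, 2.57, 3.01, 3.01, 3.01].

INTERFACE

Orientations are given as a rotation vector (axis times angle).
In Python, from workcell import sensors, camera, get_calibration, env, finder gives the robot as it stands.
- The arm moves only by the tool send_rows, never from a script. Its argument "plan" is a list of rows, each an object with "offset": the shift along the world's x, y, z in m, a list of three; "roll": the turn about the world's z in degrees. In form: [{"offset": [tx, ty, tz], "roll": roll}, ...]. A call has 1 to 20 rows; each row shifts and turns the pose as measured when the row begins; what a row does not reach is not made up. A row lasts 1/12 s, in which the tool goes at most 41.7 mm and 7.16 degrees, less where a joint would pass 70% of its speed; a pose out of reach is approached as far as the arm can. A call is refused whole if a number of a shift passes 0.0417 or a number of a turn 7.16, either way. A call with a gripper value outside its range is refused whole. "jaw" is the closure in counts, from 0 (fully open) to 255 (shut), set as the call begins (left out, the last holds). The fingers move at their own pace and stop on an object; "newtons" is the grip in N (left out, the last holds). Time passes only in rows, so rows that do not move let the fingers close. It gives the time, the measured TCP pose, the force and the opening at its end, in the units of the state.
- sensors.get_obs(): the state, without advancing time (a new reading comes with each control period).
- camera(name): name is "side" or "top" or "wrist"; returns the picture (480x640x3 uint8, blue, green, red); there is no depth.
- get_calibration(name): a dict with "fov_y" (degrees; the focal length in pixels is half the picture's height over the tangent of half this angle, whatever the lens; pixels are square), "cx", "cy" (the principal point, pixels), "rvec" (rotation vector, rad) and "tvec" (3), from world to camera coordinates, as OpenCV has them. Camera axes: x right, y down, z forward; pixel columns grow to the right and rows downward; lengths in m; the calibration is good to about 2 mm. A picture is of the moment at which its call begins: read the wrist's pose just before it. get_calibration takes no time and is no camera call; for the wrist camera it gives the pose at the moment of the call.
- env.hand_in(): hands the job in, once; it reports no verdict.
Trained networks look in the newest picture that a camera, given by its name, has taken for a name from the list of things; names that differ only in an ending like _2 or _b are one class to them, and where a whole thing is asked for, a point or a joint stands for the part that bears it (a point fixed in the world has none). Each returns a list of dicts, best first, with "score" (0 to 1); they miss things now and then, are a little off and sometimes report something else, mostly with a low value. They report only what shows in the picture. A call takes as long as a camera call. They do not tell look-alikes from the thing itself.
- finder.spot_in(camera, query): "point" ([x, y, z] in m, in world coordinates, good to about 4 mm: the middle of the surface that is visible of it).
The state is a dict: "clock": time; "joints": joint angles; "qvel": joint speeds; "joint_torque": joint torques, N m; "eef_pos": TCP position; "ee_rot": TCP orientation; "wrist_force": force on the tool from outside, world axes, zero at the start; "torque": the same for the moment, N m; "gripper_width": finger opening in m.
Only numpy, scipy, OpenCV 4.12 (cv2) and the standard library are available. Lean on these libraries where they do the work, as an engineer would, in place of code of your own. Each camera call takes 0.05 s, during which the arm holds its last target. There are 200 camera calls.

## Working session

There is one attempt and no reset: what is moved stays moved. The work goes in short steps, Python scripts to look and compute and a tool call to move; the robot and the scene stay as the last step left them, time stands still between calls to the robot, and variables do not carry over. Pictures are saved under pics/ and viewed, about 8 in all and at most 12, crops included, and the job is handed in when it is done.

Besides the shell and the picture viewer there is one more tool, called after ">>>" as name(argument=value, ...), one argument or row to a line, values as JSON. send_rows: Moves the arm, as the interface text tells. Its arguments: {"type":"object","properties":{"plan":{"type":"array","items":{"type":"object","properties":{"offset":{"type":"array","items":{"type":"number"}},"roll":{"type":"number"}}}},"jaw":{"type":"number"},"newtons":{"type":"number"}},"required":["plan"]}

```bash
mkdir -p pics; cat > h.py <<'E'
import numpy as np, cv2
from workcell import sensors, camera, get_calibration, env, finder
def K(n):
    c=get_calibration(n); f=240/np.tan(np.radians(c['fov_y'])/2)
    R=cv2.Rodrigues(np.array(c['rvec'],float))[0]; t=np.array(c['tvec'],float).ravel()
    return f,c['cx'],c['cy'],R,t
def proj(n,p):
    f,cx,cy,R,t=K(n); q=R@np.array(p,float)+t; return np.round([f*q[0]/q[2]+cx,f*q[1]/q[2]+cy],1)
def unp(n,u,v,z):
    f,cx,cy,R,t=K(n); d=R.T@np.array([(u-cx)/f,(v-cy)/f,1]); o=-R.T@t
    return np.round(o+d*(z-o[2])/d[2],4)
E
python3 - <<'E'
from h import *
for n in ("side","top"):
    cv2.imwrite(f"pics/{n}0.png",camera(n))
    f,cx,cy,R,t=K(n); print(n,f,cx,cy,-R.T@t,R[2])
    for q in ("stand","boom","button","lens","splicer","panel","dispenser","cement","core"):
        print(q,[(np.round(d['point'],3).tolist(),round(d['score'],2)) for d in finder.spot_in(n,q)][:4])
o=sensors.get_obs();print(o['clock'],o['eef_pos'],o['ee_rot'],o['wrist_force'],o['gripper_width'])
E
```

```text
side 484.21389024402174 328.1148306714161 238.66857180302125 [0.106185   1.03047497 0.89858588] [ 0.31889907 -0.77360242 -0.54757892]
stand [([0.544, -0.116, 0.192], 0.88), ([0.576, 0.509, 0.024], 0.23)]
boom [([0.548, 0.1, 0.194], 0.57)]
button [([0.575, 0.51, 0.025], 0.41)]
lens [([0.56, 0.125, 0.192], 0.93)]
splicer [([0.572, 0.202, 0.041], 0.63), ([0.763, 0.174, 0.016], 0.63), ([0.366, 0.164, 0.011], 0.61)]
panel [([0.552, 0.171, 0.022], 0.95)]
dispenser [([0.548, 0.099, 0.047], 0.78)]
cement [([0.474, -0.058, 0.045], 0.71)]
core [([0.594, -0.038, 0.008], 0.5)]
top 561.8418991964816 323.3807102522729 235.96509835363014 [ 0.41319974 -0.00612316  1.53807076] [ 1.00425209e-01  1.45920391e-05 -9.94944610e-01]
stand [([0.547, -0.122, 0.193], 0.77)]
boom [([0.558, 0.095, 0.198], 0.76)]
button []
lens []
splicer [([0.554, 0.2, 0.042], 0.9), ([0.366, 0.161, 0.017], 0.88), ([0.769, 0.169, 0.014], 0.7)]
panel [([0.543, 0.152, 0.024], 0.95)]
dispenser [([0.526, 0.091, 0.036], 0.4)]
cement [([0.469, -0.066, 0.059], 0.74)]
core [([0.608, -0.057, 0.016], 0.49)]
1.0 [ 0.15767739 -0.55294193  0.23128081] [-3.11127635e+00 -4.34845433e-01  6.23770393e-05] [0.32736908 0.53503762 0.69296113] 0.08544672821840706
```

View pics/side0.png

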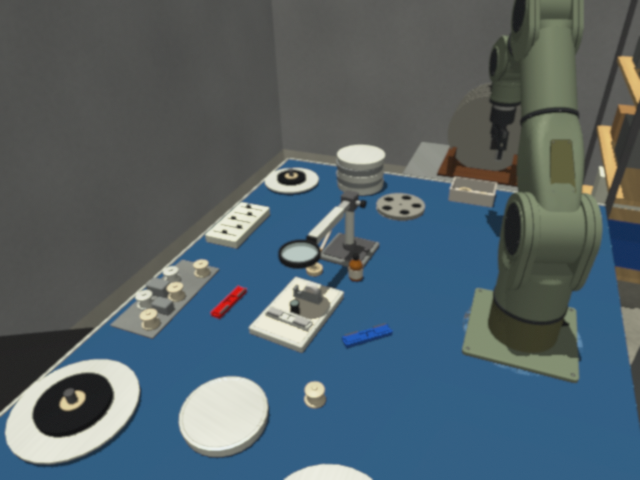

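View pics/top0.png

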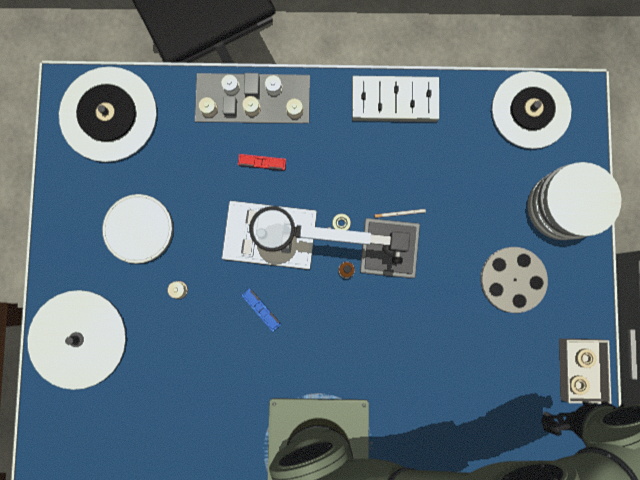

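```bash
python3 - <<'E'
from h import *
a=cv2.imread("pics/top0.png")[185:295,215:435]; b=cv2.imread("pics/side0.png")[185:355,240:400]
a=cv2.resize(a,None,fx=3.6,fy=3.6,interpolation=cv2.INTER_CUBIC)
cv2.imwrite("pics/topc.png",a)
b=cv2.resize(b,None,fx=3.5,fy=3.5,interpolation=cv2.INTER_CUBIC); cv2.imwrite("pics/sidec.png",b)
E
```

```text
(no output)
```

View pics/topc.png

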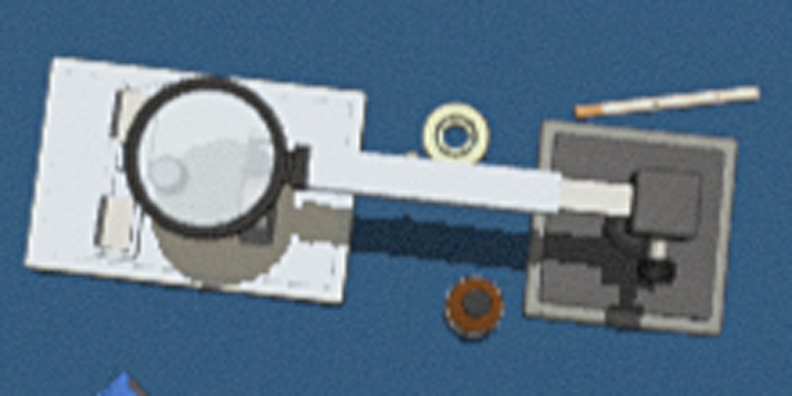

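View pics/sidec.png

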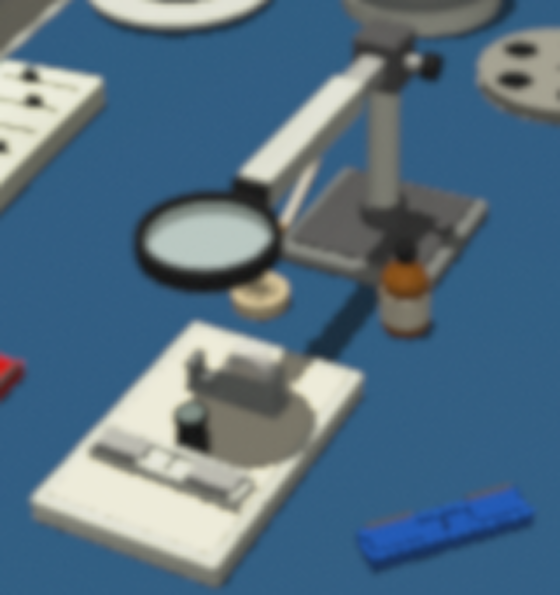

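```bash
python3 - <<'E'
from h import *
T=lambda u,v,z: unp("top",215+u/3.6,185+v/3.6,z)
L=T(207,157,.199); S=unp("side",240+172/3.5,185+468/3.5,.039)
P=T(632,227,.012); B=T(411,154,.19)
print("lens",L,"spl",S,T(121+8,168,.039),"base",P,"btn",B)
a=T(310,170,.203);b=T(560,192,.203);print("tube",a,b)
for q,(x,y) in dict(c=((545,122),(737,140)),d=((527,315),(720,333)),e=((310,151),(560,173)),f=((310,187),(560,210))).items():pass
for p1,p2 in [((545,122),(737,140)),((527,315),(720,333)),((310,151),(560,174)),((310,187),(560,210)),((53,58),(365,92)),((27,267),(340,302))]:
    A=T(*p1,.1);C=T(*p2,.1);d=A-C;print(np.degrees(np.arctan2(d[0],d[1])))
d=L[:2]-P[:2];print("base->lens",np.linalg.norm(d),np.degrees(np.arctan2(*d)))
d/=np.linalg.norm(d);print("splicer rel to lens along",(S-L)[:2]@d,"across",(S-L)[:2]@[d[1],-d[0]],"btn",(B-P)[:2]@d,(B-P)[:2]@[d[1],-d[0]])
print("pred button",P[:2]+d*.17)
E
```

```text
lens [0.5643 0.1162 0.199 ] spl [0.562  0.2029 0.039 ] [0.5732 0.1887 0.039 ] base [ 0.5368 -0.1896  0.012 ] btn [ 0.5693 -0.0198  0.19  ]
tube [0.5562 0.0472 0.203 ] [ 0.5439 -0.1188  0.203 ]
4.5673060739567015
4.465860058283146
4.440314483129653
4.447738958354945
5.415061384506556
5.530002403492377
base->lens 0.3070340209162496 5.138675653019593
splicer rel to lens along 0.0861455350161822 across -0.010056182017829865 btn 0.17202846069754413 0.01716096471744815
pred button [ 0.55202633 -0.02028326]
```

>>> send_rows(
  plan=[
    {"offset": [0,0,0.03],"roll": 0},
    {"offset": [0.01,0.015,0.03],"roll": 3.5},
    {"offset": [0.02,0.027,0.01],"roll": 3.8},
    {"offset": [0.02,0.027,0],"roll": 3.8},
    {"offset": [0.02,0.027,0],"roll": 3.8},
    {"offset": [0.02,0.027,0],"roll": 3.8},
    {"offset": [0.02,0.027,0],"roll": 3.8},
    {"offset": [0.02,0.027,0],"roll": 3.8},
    {"offset": [0.02,0.027,0],"roll": 3.8},
    {"offset": [0.02,0.027,0],"roll": 3.8},
    {"offset": [0.02,0.027,0],"roll": 3.8},
    {"offset": [0.02,0.027,0],"roll": 3.8},
    {"offset": [0.02,0.027,0],"roll": 3.8},
    {"offset": [0.02,0.027,0],"roll": 3.8},
    {"offset": [0.02,0.027,0],"roll": 3.8},
    {"offset": [0.02,0.027,0],"roll": 3.8},
    {"offset": [0.02,0.027,0],"roll": 3.8},
    {"offset": [0.02,0.027,0],"roll": 3.8},
    {"offset": [0.02,0.027,0],"roll": 3.8},
    {"offset": [0.02,0.027,0],"roll": 3.8},
  ],
  jaw=0,
  newtons=20,
)

```text
clock: 2.67
eef_pos: [0.5352, -0.0297, 0.3059]
ee_rot: [2.205, 2.225, 0.0]
wrist_force: [0.3, -0.4, 0.1]
gripper_width: 0.0853
```

>>> send_rows(
  plan=[
    {"offset": [0.016,0.006,-0.02],"roll": -5.0},
    {"offset": [0,0,0],"roll": 0},
    {"offset": [0,0,0],"roll": 0},
  ],
)

```text
clock: 2.92
eef_pos: [0.5544, -0.0159, 0.285]
ee_rot: [2.29, 2.14, 0.005]
wrist_force: [-1.2, -0.1, 1.2]
gripper_width: 0.0852
```

```bash
python3 - <<'E'
from h import *
o=sensors.get_obs();print(o['clock'],o['eef_pos'],o['ee_rot'])
im=camera("wrist");cv2.imwrite("pics/w1.png",im)
f,cx,cy,R,t=K("wrist");print(-R.T@t,R[2])
for q in ("button","boom","lens","splicer"):
    print(q,[(np.round(d['point'],3).tolist(),round(d['score'],2)) for d in finder.spot_in("wrist",q)][:3])
u=np.array([np.sin(np.radians(4.5)),np.cos(np.radians(4.5))]);x=np.array([u[1],-u[0]])
B=np.array([.5515,-.02])
for s in (-.05,0,.05):
    for e in (-.013,.013): print(s,e,proj("wrist",[*(B+s*u+e*x),.203]))
print("btn",proj("wrist",[*(B+.019*x),.19]))
E
```

```text
2.9167 [ 0.55443106 -0.01586348  0.2849716 ] [2.29014892 2.14037396 0.00518472]
[0.55868774 0.06639175 0.42728241] [-0.01616215 -0.32383784 -0.94597454]
button [([0.569, -0.014, 0.193], 0.5)]
boom [([0.551, 0.09, 0.189], 0.67)]
lens [([0.563, 0.104, 0.191], 0.97)]
splicer [([0.764, 0.136, 0.012], 0.71), ([0.366, 0.155, 0.015], 0.62), ([0.552, 0.088, 0.186], 0.37)]
-0.05 -0.013 [297.7 315.5]
-0.05 0.013 [332.8 315.6]
0 -0.013 [296.7 252.3]
0 0.013 [334.2 252.4]
0.05 -0.013 [295.6 179.9]
0.05 0.013 [335.9 180.1]
btn [341.6 246.1]
```

View pics/w1.png

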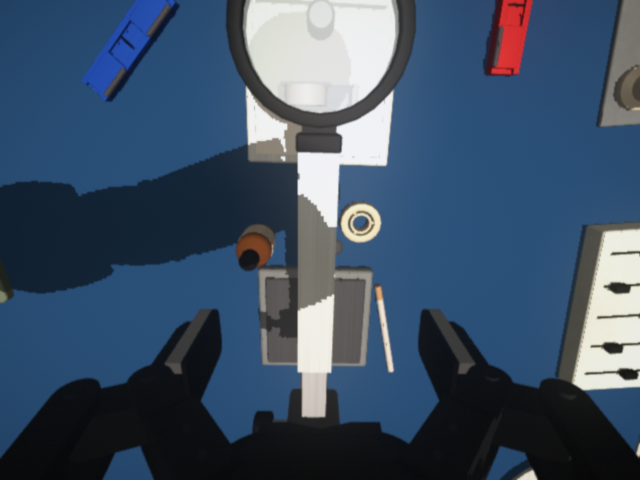

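>>> send_rows(
  plan=[
    {"offset": [-0.002,-0.008,-0.015],"roll": -0.6},
    {"offset": [0,0,-0.02],"roll": 0},
    {"offset": [0,0,-0.02],"roll": 0},
    {"offset": [0,0,-0.02],"roll": 0},
    {"offset": [0,0,-0.02],"roll": 0},
    {"offset": [0,0,-0.01],"roll": 0},
    {"offset": [0,0,0],"roll": 0},
    {"offset": [0,0,0],"roll": 0},
  ],
)

```text
clock: 3.83
eef_pos: [0.5509, -0.0316, 0.1819]
ee_rot: [2.305, 2.113, 0.013]
wrist_force: [-0.1, -0.1, 0.9]
gripper_width: 0.0854
```

>>> send_rows(
  plan=[
    {"offset": [0.001,0.007,-0.011],"roll": 0.3},
    {"offset": [0,0,0],"roll": 0},
    {"offset": [0,0,0],"roll": 0},
  ],
)

```text
clock: 4.08
eef_pos: [0.5527, -0.0258, 0.1738]
ee_rot: [2.299, 2.115, 0.017]
wrist_force: [-0.1, -1.0, 0.1]
gripper_width: 0.0855
```

>>> send_rows(
  plan=[
    {"offset": [0,0.002,-0.003],"roll": 0},
    {"offset": [0,0,0],"roll": 0},
    {"offset": [0,0,0],"roll": 0},
    {"offset": [0,0,0],"roll": 0},
    {"offset": [0,0,0],"roll": 0},
    {"offset": [0,0,0],"roll": 0},
    {"offset": [0,0,0],"roll": 0},
    {"offset": [0,0,0],"roll": 0},
  ],
  jaw=255,
  newtons=20,
)

```text
clock: 4.75
eef_pos: [0.5526, -0.0246, 0.1738]
ee_rot: [2.299, 2.113, 0.018]
wrist_force: [1.4, 0.2, -2.5]
gripper_width: 0.0263
```

>>> send_rows(
  plan=[
    {"offset": [0,0.002,0],"roll": 0},
    {"offset": [0,0.002,0],"roll": 0},
    {"offset": [0,0.002,0],"roll": 0},
    {"offset": [0,0.002,0],"roll": 0},
  ],
)

```text
clock: 5.08
eef_pos: [0.5529, -0.0208, 0.1738]
ee_rot: [2.3, 2.105, 0.012]
wrist_force: [1.8, -13.0, 0.0]
gripper_width: 0.0259
```

>>> send_rows(
  plan=[
    {"offset": [0,0.002,0],"roll": 0},
    {"offset": [0,0.002,0],"roll": 0},
    {"offset": [0,0.002,0],"roll": 0},
  ],
)

```text
clock: 5.33
eef_pos: [0.5529, -0.0206, 0.1738]
ee_rot: [2.301, 2.095, 0.002]
wrist_force: [1.3, -12.8, -0.9]
gripper_width: 0.0258
```

>>> send_rows(
  plan=[
    {"offset": [0,0.0025,0],"roll": 0},
    {"offset": [0,0.0025,0],"roll": 0},
  ],
)

```text
clock: 5.5
eef_pos: [0.5529, -0.0201, 0.1738]
ee_rot: [2.302, 2.088, -0.005]
wrist_force: [1.7, -12.9, -1.5]
gripper_width: 0.0258
```

```bash
python3 - <<'E'
from h import *
o=sensors.get_obs();print(cv2.Rodrigues(np.array(o['ee_rot']))[0].round(4),o['joint_torque'])
im=camera("wrist");cv2.imwrite("pics/w2.png",im)
t=camera("top");cv2.imwrite("pics/top2.png",t)
a=cv2.imread("pics/w1.png")
for y in (.1162,.1202):print(proj("wrist",[.5643,y-.055,.199]),proj("wrist",[.5643,y,.199]))
A=cv2.imread("pics/top0.png",0)[200:258,240:302].astype(np.float32);B=cv2.cvtColor(t,cv2.COLOR_BGR2GRAY)[200:258,240:302].astype(np.float32)
m=lambda z:(z<70).astype(np.float32)
print(cv2.phaseCorrelate(A,B),cv2.phaseCorrelate(m(A),m(B)))
cv2.imwrite("pics/cmp.png",np.hstack([cv2.resize(cv2.imread("pics/top2.png")[190:290,220:350],(520,400),interpolation=2)]))
E
```

```text
[[ 0.0976  0.995   0.0204]
 [ 0.9949 -0.0971 -0.0274]
 [-0.0253  0.023  -0.9994]] [ -6.24860868 -87.27076292 -10.05082548 -19.29543257  -2.2436408
  -1.17547262   0.12100459]
[332.7 127.2] [314.9 -93. ]
[331.6 113.8] [ 313.3 -112.7]
((-1.3935355163081766, -0.1440723315996415), 1.114453999325633) ((-1.8343835746601371, -0.4098524605764595), 0.9937294378876687)
```

View pics/w2.png

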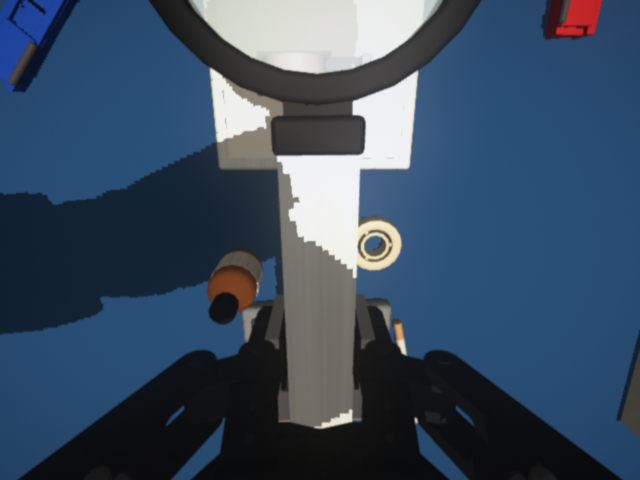

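>>> send_rows(
  plan=[
    {"offset": [0,0.003,0],"roll": 0.3},
    {"offset": [0,0.003,0],"roll": 0.3},
  ],
  newtons=30,
)

```text
clock: 5.77
eef_pos: [0.5532, -0.0175, 0.1739]
ee_rot: [2.292, 2.093, -0.009]
wrist_force: [3.3, -6.5, -3.2]
gripper_width: 0.0258
```

>>> send_rows(
  plan=[
    {"offset": [0.0001,0.002,0],"roll": 0},
    {"offset": [0.0001,0.002,0],"roll": 0},
    {"offset": [0.0001,0.002,0],"roll": 0},
    {"offset": [0.0001,0.002,0],"roll": 0},
    {"offset": [0.0001,0.002,0],"roll": 0},
    {"offset": [0.0001,0.002,0],"roll": 0},
  ],
)

```text
clock: 6.27
eef_pos: [0.5541, -0.0074, 0.1738]
ee_rot: [2.294, 2.087, -0.013]
wrist_force: [1.3, -5.2, -1.8]
gripper_width: 0.0259
```

>>> send_rows(
  plan=[
    {"offset": [0.0001,0.002,0],"roll": 0},
    {"offset": [0.0001,0.002,0],"roll": 0},
    {"offset": [0.0001,0.002,0],"roll": 0},
    {"offset": [0.0001,0.002,0],"roll": 0},
    {"offset": [0.0001,0.002,0],"roll": 0},
  ],
)

```text
clock: 6.68
eef_pos: [0.555, 0.0019, 0.1739]
ee_rot: [2.294, 2.084, -0.015]
wrist_force: [2.7, -4.4, 1.0]
gripper_width: 0.0253
```

>>> send_rows(
  plan=[
    {"offset": [0.0001,0.0016,0],"roll": 0},
    {"offset": [0.0001,0.0016,0],"roll": 0},
    {"offset": [0.0001,0.0016,0],"roll": 0},
    {"offset": [0.0001,0.0016,0],"roll": 0},
  ],
)

```text
clock: 7.02
eef_pos: [0.5555, 0.0083, 0.1739]
ee_rot: [2.294, 2.083, -0.016]
wrist_force: [2.0, -4.4, -0.7]
gripper_width: 0.0256
```

>>> send_rows(
  plan=[
    {"offset": [0.0001,0.0016,0],"roll": 0},
    {"offset": [0.0001,0.0016,0],"roll": 0},
    {"offset": [0.0001,0.0016,0],"roll": 0},
    {"offset": [0.0001,0.0016,0],"roll": 0},
  ],
)

```text
clock: 7.35
eef_pos: [0.5562, 0.0152, 0.1739]
ee_rot: [2.293, 2.084, -0.016]
wrist_force: [3.1, -2.1, 0.3]
gripper_width: 0.0257
```

>>> send_rows(
  plan=[
    {"offset": [0.0001,0.0016,0],"roll": 0},
    {"offset": [0.0001,0.0016,0],"roll": 0},
    {"offset": [0.0001,0.0016,0],"roll": 0},
  ],
)

```text
clock: 7.6
eef_pos: [0.5567, 0.021, 0.1739]
ee_rot: [2.292, 2.084, -0.015]
wrist_force: [3.1, -4.4, -0.2]
gripper_width: 0.026
```

>>> send_rows(
  plan=[
    {"offset": [0.0001,0.0016,0],"roll": 0},
    {"offset": [0.0001,0.0016,0],"roll": 0},
    {"offset": [0.0001,0.0016,0],"roll": 0},
  ],
)

```text
clock: 7.85
eef_pos: [0.5567, 0.0215, 0.1739]
ee_rot: [2.293, 2.078, -0.023]
wrist_force: [1.6, -13.1, -0.0]
gripper_width: 0.0257
```

>>> send_rows(
  plan=[
    {"offset": [0,-0.0015,0],"roll": 0.4},
    {"offset": [0,0,0],"roll": 0},
    {"offset": [0,0,0],"roll": 0},
  ],
)

```text
clock: 8.1
eef_pos: [0.5566, 0.0203, 0.1739]
ee_rot: [2.286, 2.086, -0.023]
wrist_force: [2.5, -2.5, -0.6]
gripper_width: 0.0258
```

>>> send_rows(
  plan=[
    {"offset": [0,0,0],"roll": 0},
    {"offset": [0,0,0],"roll": 0},
    {"offset": [0,0,0],"roll": 0},
    {"offset": [0,0,0],"roll": 0},
    {"offset": [0,0,0],"roll": 0},
  ],
  jaw=0,
)

```text
clock: 8.52
eef_pos: [0.5566, 0.0217, 0.174]
ee_rot: [2.285, 2.088, -0.021]
wrist_force: [-0.3, -0.7, 0.7]
gripper_width: 0.0838
```

```bash
python3 - <<'E'
from h import *
o=sensors.get_obs();print(o['clock'],o['eef_pos'],o['ee_rot'],o['gripper_width'],o['wrist_force'])
t=camera("top");cv2.imwrite("pics/top3.png",t);s=camera("side");cv2.imwrite("pics/side3.png",s)
for n in("top","side"):
  for q in("lens","splicer"):
    print(n,q,[(np.round(d['point'],3).tolist(),round(d['score'],2)) for d in finder.spot_in(n,q)][:3])
a=cv2.resize(t[185:295,215:435],(800,400),interpolation=2)[:,:480];b=cv2.resize(s[230:350,245:345],(320,384),interpolation=2)
c=np.zeros((400,800,3),np.uint8);c[:,:480]=a;c[:384,480:]=b;cv2.imwrite("pics/c3.png",c)
E
```

```text
8.5167 [0.55663277 0.02174336 0.1740379 ] [ 2.28463586  2.08787513 -0.02072872] 0.08383656821518097 [-0.2931696  -0.71657514  0.69370764]
top lens [([0.564, 0.165, 0.192], 0.93), ([0.463, -0.522, 0.016], 0.21)]
top splicer [([0.771, 0.164, 0.013], 0.87), ([0.37, 0.159, 0.014], 0.68), ([0.522, 0.2, 0.038], 0.53)]
side lens [([0.564, 0.17, 0.195], 0.59)]
side splicer [([0.57, 0.201, 0.041], 0.68), ([0.763, 0.174, 0.016], 0.65), ([0.361, 0.163, 0.012], 0.62)]
```

View pics/c3.png

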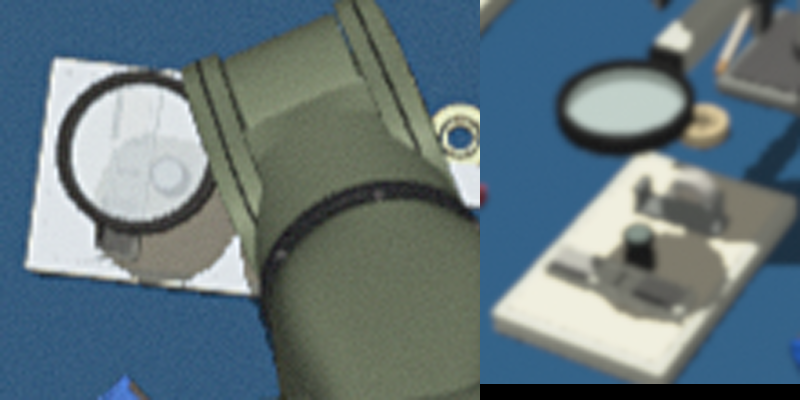

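>>> send_rows(
  plan=[
    {"offset": [-0.001,-0.014,0],"roll": 0.3},
    {"offset": [-0.001,-0.014,0],"roll": 0.3},
    {"offset": [-0.001,-0.014,0],"roll": 0},
    {"offset": [0,0,0],"roll": 0},
    {"offset": [0,0,0],"roll": 0},
    {"offset": [0,0,0],"roll": 0},
  ],
)

```text
clock: 9.32
eef_pos: [0.5535, -0.0208, 0.174]
ee_rot: [2.272, 2.102, -0.02]
wrist_force: [-0.5, 0.3, 0.4]
gripper_width: 0.0856
```

>>> send_rows(
  plan=[
    {"offset": [-0.0007,-0.0045,0],"roll": 0},
    {"offset": [0,0,0],"roll": 0},
    {"offset": [0,0,0],"roll": 0},
  ],
)

```text
clock: 9.57
eef_pos: [0.5529, -0.024, 0.174]
ee_rot: [2.271, 2.104, -0.019]
wrist_force: [0.2, 0.7, -0.3]
gripper_width: 0.0857
```

>>> send_rows(
  plan=[
    {"offset": [0,0,0],"roll": 0},
    {"offset": [0,0,0],"roll": 0},
    {"offset": [0,0,0],"roll": 0},
    {"offset": [0,0,0],"roll": 0},
    {"offset": [0,0,0],"roll": 0},
    {"offset": [0,0,0],"roll": 0},
    {"offset": [0,0,0],"roll": 0},
    {"offset": [0,0,0],"roll": 0},
  ],
  jaw=255,
  newtons=30,
)

```text
clock: 10.23
eef_pos: [0.5527, -0.0229, 0.1743]
ee_rot: [2.271, 2.105, -0.019]
wrist_force: [2.1, -0.3, -0.0]
gripper_width: 0.0257
```

>>> send_rows(
  plan=[
    {"offset": [0,0.002,0],"roll": 0},
    {"offset": [0,0.002,0],"roll": 0},
    {"offset": [0,0.002,0],"roll": 0.2},
    {"offset": [0,0.0025,0],"roll": 0.2},
  ],
)

```text
clock: 10.57
eef_pos: [0.5531, -0.0193, 0.1743]
ee_rot: [2.265, 2.104, -0.025]
wrist_force: [1.6, -14.5, 0.7]
gripper_width: 0.0258
```

>>> send_rows(
  plan=[
    {"offset": [0,0.0025,0],"roll": 0.3},
    {"offset": [0,0.0025,0],"roll": 0.3},
  ],
)

```text
clock: 10.73
eef_pos: [0.5531, -0.0188, 0.1743]
ee_rot: [2.256, 2.107, -0.032]
wrist_force: [2.8, -15.4, 1.3]
gripper_width: 0.0261
```

>>> send_rows(
  plan=[
    {"offset": [0,0.003,0],"roll": 0.2},
    {"offset": [0,0.003,0],"roll": 0.2},
  ],
)

```text
clock: 10.9
eef_pos: [0.5533, -0.0165, 0.1743]
ee_rot: [2.251, 2.106, -0.037]
wrist_force: [2.5, -4.9, 0.5]
gripper_width: 0.026
```

>>> send_rows(
  plan=[
    {"offset": [0.0001,0.002,0],"roll": 0},
    {"offset": [0.0001,0.002,0],"roll": 0},
    {"offset": [0.0001,0.002,0],"roll": 0},
    {"offset": [0.0001,0.002,0],"roll": 0},
    {"offset": [0.0001,0.002,0],"roll": 0},
    {"offset": [0.0001,0.002,0],"roll": 0},
    {"offset": [0.0001,0.002,0],"roll": 0},
    {"offset": [0.0001,0.002,0],"roll": 0},
    {"offset": [0.0001,0.002,0],"roll": 0},
  ],
)

```text
clock: 11.65
eef_pos: [0.5547, -0.0008, 0.1743]
ee_rot: [2.255, 2.097, -0.041]
wrist_force: [1.7, -4.2, 1.7]
gripper_width: 0.0258
```

>>> send_rows(
  plan=[
    {"offset": [0.0001,0.0016,0],"roll": 0},
    {"offset": [0.0001,0.0016,0],"roll": 0},
    {"offset": [0.0001,0.0016,0],"roll": 0},
  ],
)

```text
clock: 11.9
eef_pos: [0.5552, 0.004, 0.1743]
ee_rot: [2.256, 2.096, -0.041]
wrist_force: [1.4, -3.3, 0.3]
gripper_width: 0.0262
```

>>> send_rows(
  plan=[
    {"offset": [0.0001,0.0016,0],"roll": 0},
    {"offset": [0.0001,0.0016,0],"roll": 0},
    {"offset": [0.0001,0.0016,0],"roll": 0},
  ],
)

```text
clock: 12.15
eef_pos: [0.5557, 0.01, 0.1743]
ee_rot: [2.255, 2.096, -0.04]
wrist_force: [2.8, -2.8, 0.6]
gripper_width: 0.0253
```

>>> send_rows(
  plan=[
    {"offset": [0.0001,0.0016,0],"roll": 0},
    {"offset": [0.0001,0.0016,0],"roll": 0},
    {"offset": [0.0001,0.0016,0],"roll": 0},
  ],
)

```text
clock: 12.4
eef_pos: [0.5559, 0.0127, 0.1743]
ee_rot: [2.255, 2.093, -0.045]
wrist_force: [2.6, -16.4, 1.6]
gripper_width: 0.0257
```

>>> send_rows(
  plan=[
    {"offset": [0,-0.0015,0],"roll": 0},
    {"offset": [0,0,0],"roll": 0},
  ],
)

```text
clock: 12.57
eef_pos: [0.5558, 0.0114, 0.1743]
ee_rot: [2.255, 2.093, -0.045]
wrist_force: [2.5, -4.3, 1.2]
gripper_width: 0.0261
```

>>> send_rows(
  plan=[
    {"offset": [0,0,0],"roll": 0},
    {"offset": [0,0,0],"roll": 0},
    {"offset": [0,0,0],"roll": 0},
    {"offset": [0,0,0],"roll": 0},
    {"offset": [0,0,0],"roll": 0},
    {"offset": [0,0,0],"roll": 0},
  ],
  jaw=0,
)

```text
clock: 13.07
eef_pos: [0.5555, 0.0131, 0.1741]
ee_rot: [2.252, 2.098, -0.044]
wrist_force: [-0.5, -0.7, 0.4]
gripper_width: 0.0855
```

>>> send_rows(
  plan=[
    {"offset": [0,-0.005,0.02],"roll": 0},
    {"offset": [0,-0.01,0.03],"roll": 0},
    {"offset": [0,-0.01,0.03],"roll": 0},
    {"offset": [0,-0.01,0.03],"roll": 0},
    {"offset": [0,-0.01,0.01],"roll": 0},
    {"offset": [0,0,0],"roll": 0},
    {"offset": [0,0,0],"roll": 0},
  ],
)

```text
clock: 13.65
eef_pos: [0.5538, -0.0324, 0.2987]
ee_rot: [2.251, 2.103, -0.046]
wrist_force: [-0.6, 0.2, -0.9]
gripper_width: 0.0851
```

```bash
python3 - <<'E'
from h import *
w=camera("wrist");t=camera("top");s=camera("side")
for n in("wrist","top","side"):
  for q in("lens","splicer","button","dispenser","loupe","core","cement"):
    print(n,q,[(np.round(d['point'],3).tolist(),round(d['score'],2)) for d in finder.spot_in(n,q)][:3])
c=np.zeros((560,800,3),np.uint8);c[:300,:400]=cv2.resize(w,(400,300),interpolation=3)
a=cv2.resize(t[185:295,215:435],(800,400),interpolation=2)
c[:400,400:]=a[:,:400]
p=proj("wrist",[.572,-.02,.19]).astype(int);print(p)
k=w[max(0,p[1]-40):p[1]+40,max(0,p[0]-60):p[0]+60];k=cv2.resize(k,(390,260),interpolation=2);c[300:,:390]=k
cv2.imwrite("pics/c4.png",c)
o=sensors.get_obs();print(o['clock'],o['eef_pos'],o['wrist_force'])
E
```

```text
wrist lens [([0.423, -0.45, 0.004], 0.73), ([0.543, 0.09, 0.021], 0.63)]
wrist splicer [([0.347, 0.142, 0.016], 0.98), ([0.761, 0.12, 0.017], 0.91)]
wrist button [([0.569, -0.015, 0.19], 0.56)]
wrist dispenser [([0.537, 0.089, 0.052], 0.81), ([0.636, -0.21, 0.007], 0.59)]
wrist loupe []
wrist core [([0.602, -0.053, 0.017], 0.97), ([0.534, 0.094, 0.052], 0.37)]
wrist cement [([0.484, -0.06, 0.061], 0.83)]
top lens [([0.572, 0.198, 0.192], 0.72)]
top splicer [([0.37, 0.157, 0.015], 0.91), ([0.77, 0.168, 0.01], 0.87)]
top button []
top dispenser [([0.414, 0.377, 0.036], 0.55), ([0.545, 0.09, 0.057], 0.48)]
top loupe []
top core [([0.46, -0.515, 0.015], 0.74)]
top cement [([0.638, -0.215, 0.005], 0.4)]
side lens [([0.57, 0.203, 0.192], 0.61)]
side splicer [([0.362, 0.165, 0.015], 0.93), ([0.764, 0.175, 0.018], 0.72), ([0.571, 0.203, 0.039], 0.64)]
side button [([0.554, 0.177, 0.191], 0.63), ([0.408, 0.395, 0.036], 0.5)]
side dispenser [([0.548, 0.104, 0.045], 0.76)]
side loupe [([0.563, 0.169, 0.055], 0.72)]
side core [([0.597, -0.041, 0.011], 0.45)]
side cement [([0.47, -0.057, 0.042], 0.81)]
[339 211]
14.85 [ 0.55372726 -0.03248604  0.29853609] [-0.38826242 -0.42331511  0.64114942]
```

View pics/c4.png

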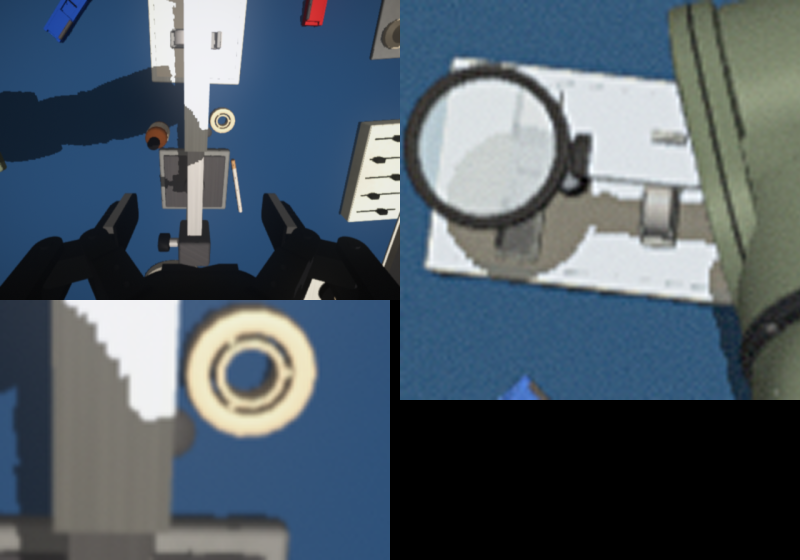

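```bash
python3 -c "
from workcell import env;print(env.hand_in())"
```

```text
the job is handed in; nothing more can be done
None
```

The magnifier tube is two holes further out, with the lens over the splicing block. I handed the job in at about 15 s on the clock; no verdict came back.

I pinched the button flush, eased the tube out until it clicked, and repeated that for the second hole (steps of about 46 mm and 36 mm). Both times I then eased the load off, let go, and after the second lifted clear.

- **Lens position:** the final lens centre reads about (0.571, 0.200) and the block about (0.571, 0.203). That is roughly 3–5 mm apart, against the 16 mm allowed. These come from the finder, which is good to about 4 mm. The first two measurements of the block's position differed by about 14 mm along the tube; later readings agreed on y ≈ 0.20.
- **Button:** in the last wrist picture it stands about 5 mm proud of the tube. I judged this by eye from the picture.
- **Force on the tube:** the wrist read at most 16.4 N, when the tube stopped at the second hole. That includes about 3 N of tube friction. I only had readings at the end of each move, so a short peak in between could have been missed.
- **Other things on the bench:** dispenser, core and cement bottle read within a few millimetres to a centimetre of their first positions in the side camera. A few finder hits were plainly wrong objects and I ignored them. I did not check the pencil, roller, film can or reel with the finder. The hand stayed at tube height or above the whole time, and the robot ended clear of everything.

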